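Clear the sign, lift the sagging bolt past its keeper, hold the gate ajar

TASK

First clear the red-and-white sign plate lying in front of the test guard's gate: put it on the pile of two yellow sign plates, squarely, with its edges flush with theirs, and let go of it. Then take the bolt on top of the gate by its black knob: the bolt sags, so lift it over the bent lip of the keeper while pulling it towards the hinge, until it is fully drawn, and pull the self-closing gate open towards the robot about 10 cm at its free edge. Finish while still holding the gate still and ajar there by the bolt's knob, with the pile left square and the meter, screwdriver and spray can not disturbed.

Things in the scene. Friction and masses are not known exactly. Their poses are not given: they have to be found in the camera images.
- guard: Fixed bench test guard: yellow frame 390 mm wide (its y), 225 mm deep, 160 mm high, clear panels, around a battery module. Origin on the table under the middle of the closed gate; x points into the guard, away from the robot (the gate opens to -x), y along the closed gate to its hinge, z up. The right post (30 mm square) at y = -180 mm carries the keeper.
- gate: The gate: red frame with a clear panel, 25 mm thick, its underside 4 mm above the table and its top at 160 mm, with the bolt on top of it. Origin at table height on the hinge axis (at y = +160 mm of the guard); the gate runs from there 315 mm along its own -y to the free edge; its x points into the guard when shut.
- gate_hinge (a point): Point on the gate's vertical hinge axis, at 160 mm height.
- swing (a joint): Gate angle in rad, 0 shut, growing as the free edge swings towards the robot (clockwise seen from above), stop at 1.2. A spring closes it: about 0.5 N m when shut, rising 1.2 N m per rad. 100 mm at the free edge is 0.32 rad. Shut and bolted it has only about 0.02 rad of play.
- bolt (a joint): Draw of the barrel bolt along the gate towards the hinge (the gate's +y), m; 0 fully shot, 0.050 fully drawn (stop). Slides with about 1.5 N of friction and stays where left. Bolted at the start (0 to 0.004).
- bolt_lift (a joint): Vertical lift of the bolt in its worn guides, m: 0 sagged (rests by its own 2 N weight), 0.022 stop. A nose at its end hangs 10 mm below the top of the keeper's lip when sagged: it is caught after 3 to 7 mm of draw unless lifted more than 10 mm (15 mm is a good lift) and kept up until the draw exceeds 0.028; then it may sag again.
- knob (a point): Grasp point on the bolt's black knob, an upright round pin, 16 mm diameter, 46 mm tall above the rod, its top 6 mm a 19 mm head. On its axis, 16 mm below the very top; sagged it is 225 mm above the table, bolt shot 210 mm from the hinge axis. Free all round: the guides on the rod (tops at 220 mm) are 60 mm or more away along it. Moves with bolt, lift and gate.
- lip (a point): Middle of the top edge of the keeper's bent-up lip (6 mm thick along y, 26 mm wide) at 176 mm height, on the right post. The keeper's two steel side walls, 215 mm high, stand 13 mm either side of it along the guard's x and hold the bolt's nose, even when lifted, until it is drawn.
- sign: The loose white sign plate with a red ring and bar: 56 mm (its x) by 100 mm (its y) by 10 mm thick, rigid, about 90 g, lying flat. Origin at the centre of its underside, z up.
- pile_top: Upper yellow sign plate of the pile, black border and zigzag, same size as the sign (56 by 100 by 10 mm). Origin at the centre of its underside, 10 mm above the table; its top face is 20 mm above the table.
- pile_low: Lower yellow sign plate of the pile, same size, directly under the other. Origin at the centre of its underside.
- meter: Bystander: red and black test meter, 75 by 150 by 38 mm, lying flat. Origin at the centre of its underside.
- screwdriver: Bystander: red-handled screwdriver, 200 mm long, lying.
- spray: Bystander: yellow spray can with a red cap, 52 mm diameter, 150 mm high, standing. Origin at the centre of its base.

How it is judged:
By the outcome, as a careful person would: the job done as asked, in the order asked, and still so for the second after the job is handed in, while the arm keeps its last pose, push and grip.
It also fails if it takes over 51 s, if anything falls off the work surface, if the arm or the gripper's body presses on something with over 40 N, if the wrist force passes 120 N, or if a joint passes its speed limit or range.

ROBOT

A 7-joint arm with a two-finger parallel gripper is mounted at the origin on the work surface. World frame = base frame: x ahead of the robot, y to its left, z up, the work surface at z = 0. Lengths are in m, angles in rad, forces in N, time in s.
With the tool pointing down it reaches from about 0.4 to 0.85 m from the base axis. Payload 10.4 kg.
Tool frame: the origin (TCP) lies midway between the tips of the shut fingers; the grasp point (between the pads) lies 19 mm behind it; z points along the fingers, y is the line along which they close (so a half turn about z gives the same grasp; the last joint's range is limited). The gripper opens to 87 mm and grips with 3 to 60 N. Pads are 19 mm wide; open, the fingers measure 117 mm over their backs; the gripper's body (75 mm by 190 mm) begins 51 mm behind the grasp point.
Start: joints at [-1.346, 0.332, -0.065, 1.46, 0.022, 1.35, -0.088], TCP at [0.153, 0.606, 0.223] pointing down, gripper open.
Joint ranges: [-2.6, 2.6], [-0.5, 2.12], [-1.47, 1.34], [0.16, 2.42], [-1.27, 4.41], [0.06, 2.06], [-2.6, 2.6]. Speed limits (rad/s): [2.22, 2.22, 2.79, 2.79, 3.14, 3.14, 3.14].

INTERFACE

Orientations are given as a unit quaternion [x, y, z, w].
In Python, from bench import r gives the robot as it stands.
- The arm moves only by the tool arm_command, never from a script. Its argument "moves" is one flat list of numbers, 4 for each row, row after row: the shift along the tool's x, y, z in cm, then the turn about the tool's z in degrees. A call has 1 to 12 rows; each row shifts and turns the commanded pose from where the row before left it, along the tool's axes as they then stand; what a row does not reach is not made up. A row lasts 1/12 s, in which the tool goes at most 41.7 mm and 7.16 degrees, less where a joint would pass 70% of its speed; a pose out of reach is approached as far as the arm can. A call with a gripper value outside its range is refused whole. "fingers" is the opening in per cent of the stroke, from 0 (shut) to 100 (fully open), set as the call begins (left out, the last holds). The fingers move at their own pace and stop on an object; "squeeze" is the grip in N (left out, the last holds). Time passes only in rows, so rows that do not move let the fingers close. It gives the time, the measured TCP pose, the force, the opening and the grip force at its end, in the units of the state.
- r.read_state(): the state, without advancing time (a new reading comes with each control period).
- r.camera(name): name is "side" or "top"; returns the picture (420x560x3 uint8, red, green, blue); there is no depth.
- r.camera_info(name): a dict with "fx", "fy", "cx", "cy" (pixels), "origin" and "attitude" of the camera in the world. Camera axes: x right, y up, looking along -z (the intrinsics and any distortion apply to the point x, -y, -z); pixel columns grow to the right and rows downward; lengths in m; the calibration is good to about 2 mm. A picture is of the moment at which its call begins. camera_info takes no time and is no camera call.
- r.close_job(): hands the job in; it is judged then, once.
The state is a dict: "time": time; "joint_positions": joint angles; "joint_vel": joint speeds; "joint_torque": joint torques, N m; "ee_pos": TCP position; "eef_rot": TCP orientation; "ft_force": force on the tool from outside, world axes, zero at the start; "torque": the same for the moment, N m; "width": finger opening in m; "grip_force": force on a finger pad.
Only numpy, scipy, OpenCV 4.12 (cv2) and the standard library are available. Lean on these libraries where they do the work, as an engineer would, in place of code of your own. Each camera call takes 0.05 s, during which the arm holds its last target. There are 200 camera calls.

## Working session

There is one attempt and no reset: what is moved stays moved. The work goes in short steps, Python scripts to look and compute and a tool call to move; the robot and the scene stay as the last step left them, time stands still between calls to the robot, and variables do not carry over. Pictures are saved under pics/ and viewed, at most 10 in all, crops included, and the job is handed in when it is done.

Besides the shell and the picture viewer there is one more tool, called after "Emit:" as a command line: name --argument value ..., lists and objects as JSON in quotes. arm_command: Moves the arm, as the interface text tells. Its arguments: {"type":"object","properties":{"moves":{"type":"array"},"fingers":{"type":"number"},"squeeze":{"type":"number"}},"required":["moves"]}

```bash
mkdir -p pics; python3 - <<'E'
from bench import r
import cv2
for n in("side","top"):
    cv2.imwrite(f"pics/{n}0.png",cv2.resize(r.camera(n)[:,:,::-1],(800,600),interpolation=cv2.INTER_CUBIC)); print(n,r.camera_info(n))
print(r.read_state())
E
```

```text
side {'fx': 429.2737023688596, 'fy': 429.2737023688596, 'cx': 277.8287318000608, 'cy': 208.41294717611453, 'origin': array([ 0.01205664, -0.69567976,  0.784171  ]), 'attitude': array([ 0.4465917 , -0.14421381, -0.27657766,  0.83860779])}
top {'fx': 525.713241546532, 'fy': 525.713241546532, 'cx': 282.4179791566529, 'cy': 214.00952979931023, 'origin': array([0.32585014, 0.06914442, 1.74752474]), 'attitude': array([-0.04839999,  0.04676291,  0.7132347 , -0.69768685])}
{'time': 0.1, 'joint_positions': array([-1.34559507,  0.33279166, -0.06472188,  1.46082488,  0.02160136,
        1.34989646, -0.08851216]), 'joint_vel': array([ 9.59032489e-05, -5.93093173e-06, -1.86394471e-03, -8.20615514e-04,
       -6.28652243e-04, -6.86073569e-04, -1.27123845e-03]), 'joint_torque': array([ 1.19663509e-03, -6.24539638e+01,  2.43509287e-02, -3.90718639e+01,
       -6.14207634e-02,  3.65872588e-02,  3.68616634e-05]), 'ee_pos': array([0.15320456, 0.60559012, 0.22185967]), 'eef_rot': array([ 1.23570271e-01,  9.92335635e-01, -6.10214489e-04, -5.14931684e-05]), 'ft_force': array([-0.0291361 , -0.47988178,  0.14244562]), 'torque': array([0.04799828, 0.007339  , 0.03578556]), 'grip_force': 0.0, 'width': 0.08698381407870859}
```

View pics/top0.png

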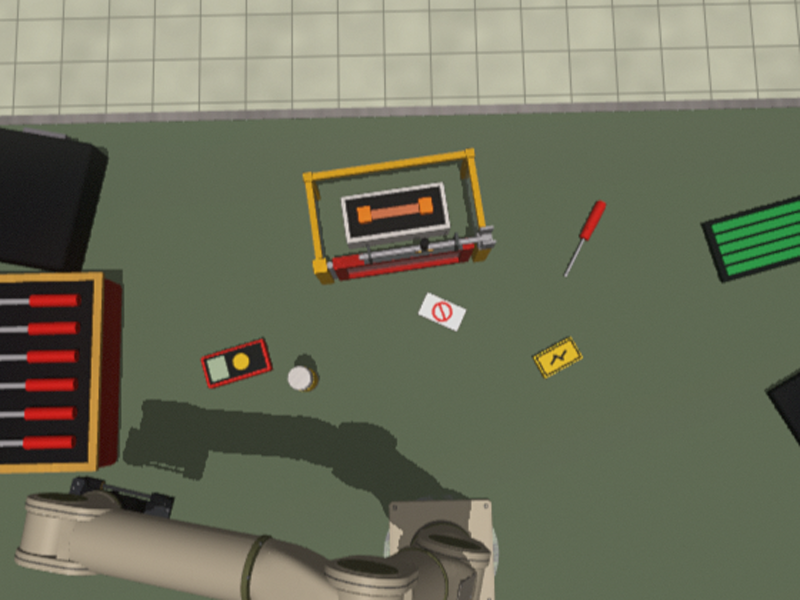

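View pics/side0.png

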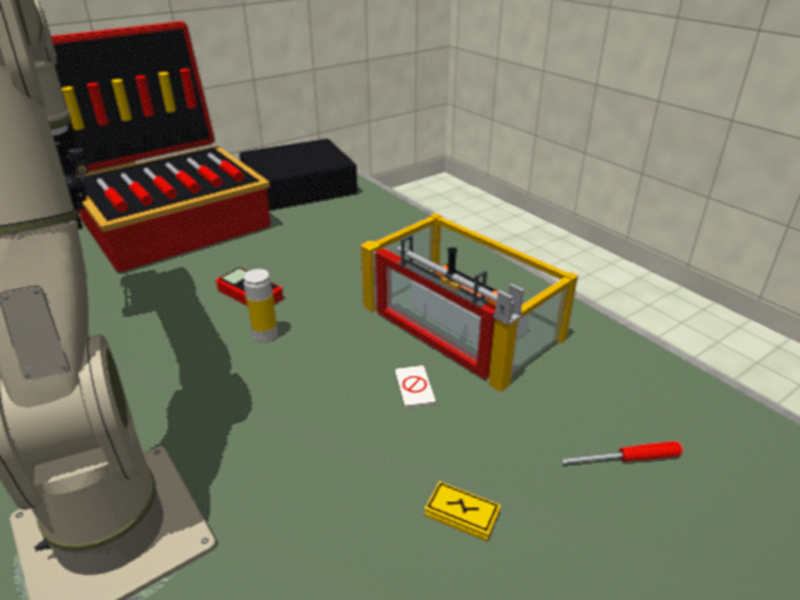

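The top view shows the sign at about (442,312), the pile at (557,357) and the knob at (424,244). The side view shows the same, with the knob at (452,262).

```bash
cat >h.py <<'E'
from bench import r
import cv2,numpy as np
from scipy.spatial.transform import Rotation as R
def ray(n,u,v):  # native pixels
    c=r.camera_info(n);d=np.array([(u-c['cx'])/c['fx'],-(v-c['cy'])/c['fy'],-1.])
    return np.array(c['origin']),R.from_quat(c['attitude']).apply(d)
def at(n,u,v,z):
    o,d=ray(n,u,v);return (o+d*(z-o[2])/d[2])
def tri(p1,p2):
    (a,d),(b,e)=ray("top",*p1),ray("side",*p2)
    s=np.linalg.lstsq(np.c_[d,-e],b-a,rcond=None)[0];P,Q=a+s[0]*d,b+s[1]*e
    return (P+Q)/2,np.linalg.norm(P-Q)
def rect(n,mask,z):
    c=max(cv2.findContours(mask,cv2.RETR_EXTERNAL,cv2.CHAIN_APPROX_NONE)[0],key=cv2.contourArea)[:,0,:]
    W=np.array([at(n,(u+.5)/4-.5,(v+.5)/4-.5,z)[:2] for u,v in c])
    return cv2.minAreaRect((W*1000).astype(np.float32)),W
def crop(n,img,x0,x1,y0,y1,k,name):
    cv2.imwrite(name,cv2.resize(img[y0:y1,x0:x1,::-1],None,fx=k,fy=k,interpolation=cv2.INTER_CUBIC))
E
python3 - <<'E'
from h import *
I={n:r.camera(n) for n in("top","side")}
for n in I:
    big=cv2.resize(I[n],None,fx=4,fy=4,interpolation=cv2.INTER_CUBIC).astype(int)
    for nm,(u,v) in {"sign":{"top":(442,312),"side":(415,386)}[n],"pile":{"top":(557,357),"side":(463,510)}[n]}.items() if 0 else {"sign":{"top":(442,312),"side":(415,386)}[n],"pile":{"top":(557,357),"side":(463,510)}[n]}.items():
        u,v=int(u*2.8),int(v*2.8);w=170
        s=big[v-w:v+w,u-w:u+w]
        m=(s[...,0]>150)
        M=np.zeros(big.shape[:2],np.uint8);M[v-w:v+w,u-w:u+w]=m
        if nm=="pile": M=cv2.morphologyEx(M,cv2.MORPH_CLOSE,np.ones((25,25),np.uint8))
        print(n,nm,rect(n,M,.01 if nm=="sign" else .02)[0])
a=cv2.resize(I["top"][145:195,270:350,::-1],(800,500),interpolation=cv2.INTER_CUBIC)
b=cv2.resize(I["side"][160:235,250:370,::-1],(800,500),interpolation=cv2.INTER_CUBIC)
c=cv2.resize(I["side"][325:385,280:370,::-1],(800,533),interpolation=cv2.INTER_CUBIC)
d=cv2.resize(I["side"][245:295,270:310,::-1],(480,600),interpolation=cv2.INTER_CUBIC)
for k,x in zip("abcd",(a,b,c,d)): cv2.imwrite(f"pics/{k}.png",x)
E
```

```text
top sign ((546.64404296875, -17.841373443603516), (100.67070007324219, 57.79645538330078), 64.46851348876953)
top pile ((433.6207275390625, -281.4395446777344), (57.065460205078125, 100.74919128417969), 27.32154083251953)
side sign ((543.3074951171875, -20.740440368652344), (106.67427062988281, 60.08708953857422), 64.03948974609375)
side pile ((426.7846374511719, -284.99871826171875), (66.2063217163086, 101.88355255126953), 26.8842830657959)
```

View pics/a.png

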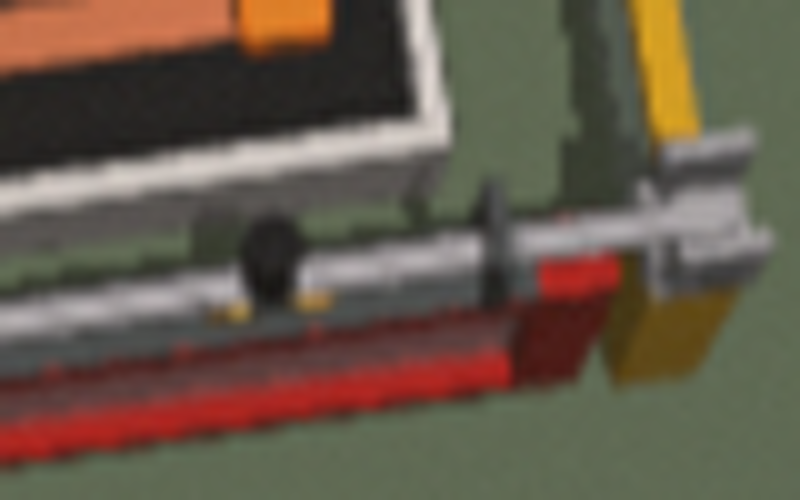

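View pics/b.png

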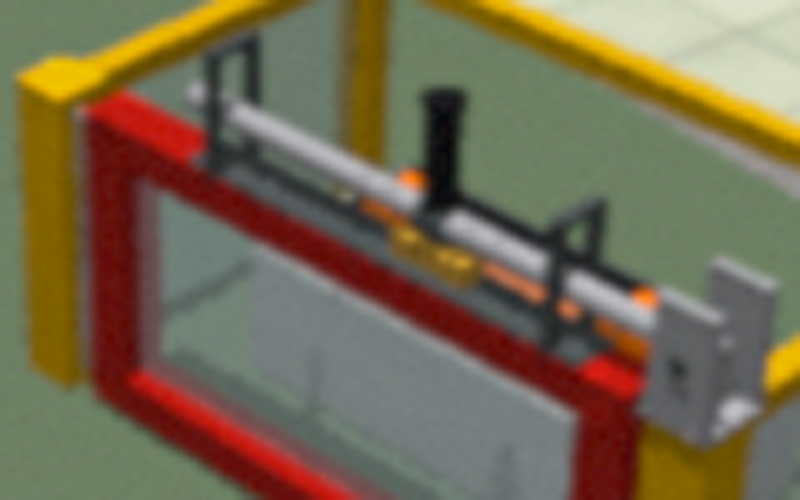

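View pics/c.png

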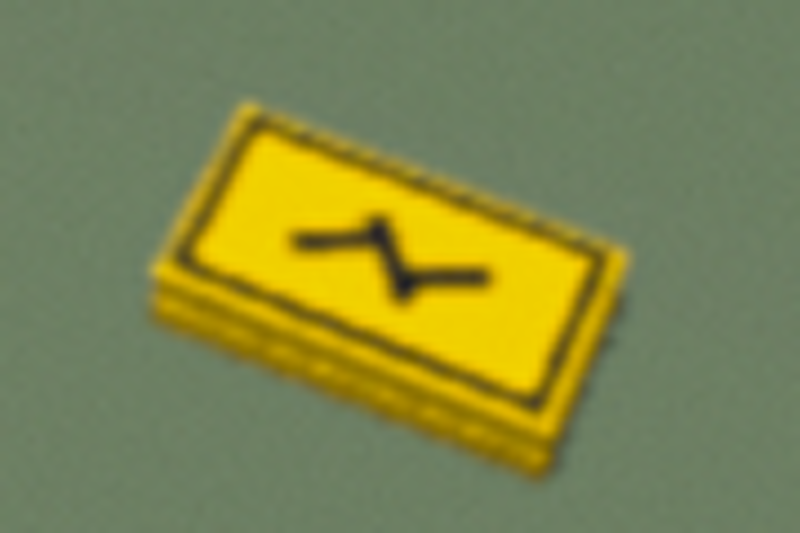

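Crop c (pile, side view) shows top-face corners at (250,103), (628,250), (547,442) and (157,272). In crop a the knob head is at (273,238), and in crop b at (443,95). The rod runs left to right in both.

```bash
python3 - <<'E'
from h import *
C=np.array([at("side",(x+.5)*90/800-.5+280,(y+.5)*60/533-.5+325,.02)[:2] for x,y in((250,103),(628,250),(547,442),(157,272))])*1000
print("pile side",C.mean(0).round(1),cv2.minAreaRect(C.astype(np.float32)))
T=lambda x,y:((x+.5)/10-.5+270,(y+.5)/10-.5+145)
S=lambda x,y:((x+.5)*.15-.5+250,(y+.5)*.15-.5+160)
print("knob",at("top",*T(273,238),.241),at("side",*S(443,97),.241),tri(T(273,238),S(443,97)))
print("knob base side",at("side",*S(440,205),.195))
a,b=at("top",*T(0,320),.189),at("top",*T(640,222),.189);d=a-b;print("rod top yaw of +y",np.degrees(np.arctan2(-d[0],d[1])))
a,b=at("side",*S(200,92),.189),at("side",*S(640,315),.189);d=a-b;print("rod side yaw",np.degrees(np.arctan2(-d[0],d[1])))
a=at("top",*T(0,443),.01)
I=r.camera("side");big=cv2.resize(I[245:295,270:310],(480,600),interpolation=cv2.INTER_CUBIC)
cv2.imwrite("pics/d.png",big[:,:,::-1])
E
```

```text
pile side [ 430.9 -283.6] ((430.4287414550781, -283.9505310058594), (58.023338317871094, 98.4545669555664), 27.04193115234375)
knob [0.6638615  0.02525224 0.241     ] [0.65815303 0.02189029 0.241     ] (array([0.66350485, 0.02591388, 0.23764305]), np.float64(0.002637082424556372))
knob base side [0.65599207 0.018022   0.195     ]
rod top yaw of +y 7.5796171479456405
rod side yaw 7.440879868199399
```

View pics/d.png

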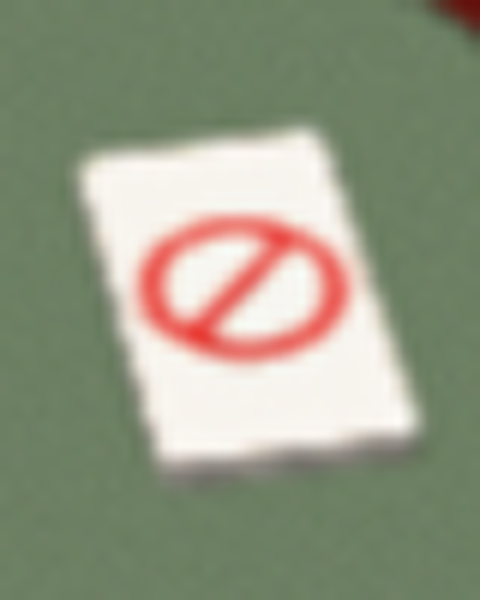

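Crop d (sign, side view) shows top-face corners at (82,160), (318,128), (418,430) and (162,462). I'll rotate the tool first.

Emit:
arm_command --moves '[0,0,0,7,0,0,0,7,0,0,0,7,0,0,0,7,0,0,0,7,0,0,0,7,0,0,0,7,0,0,0,7,0,0,0,7,0,0,0,7,0,0,0,7,0,0,0,7]'

```text
time: 1.25
ee_pos: [0.1532, 0.6059, 0.2224]
eef_rot: [0.758, 0.652, -0.0, 0.0]
ft_force: [0.6, 0.4, 0.1]
width: 0.0872
grip_force: 0.0
```

```bash
cat >>h.py <<'E'
def go(x,y,z,yaw=None):
    """print tool-frame shift (cm) & turn to world TCP target (mm); yaw = world yaw of tool y, deg"""
    s=r.read_state();Q=R.from_quat(s['eef_rot']);M=Q.as_matrix()
    y0=np.degrees(np.arctan2(M[1,1],M[0,1]))
    d=np.array([x,y,z])/1000-s['ee_pos']
    out=""
    if yaw is not None:
        t=-(yaw-y0);out=f"turn {t:.2f}"
        Q2=Q*R.from_euler('z',t,degrees=True);out+=f" shift-after-turn {np.round(Q2.inv().apply(d)*100,2)}"
    print("t",round(s['time'],2),"pos",(s['ee_pos']*1000).round(1),"yaw_y",round(y0,2),"tilt z",M[:,2].round(3),"F",s['ft_force'].round(1),"w",round(s['width']*1000,1),"shift",np.round(Q.inv().apply(d)*100,2),out)
E
python3 - <<'E'
from h import *
C=np.array([at("side",(x+.5)/12-.5+270,(y+.5)/12-.5+245,.01)[:2] for x,y in((82,160),(318,128),(418,430),(162,462))])*1000
print(C.mean(0),cv2.minAreaRect(C.astype(np.float32)))
go(545,-19,100,-25.7)
E
```

```text
[543.96462734 -20.28480083] ((543.9652709960938, -20.083908081054688), (101.65898895263672, 55.961055755615234), 63.8425407409668)
t 1.25 pos [153.2 605.9 222.4] yaw_y -8.54 tilt z [-0. -0. -1.] F [0.6 0.4 0.1] w 87.2 shift [-55.97  48.02  12.25] turn 17.16 shift-after-turn [-39.31  62.4   12.25]
```

Emit:
arm_command --moves '[0,0,0,5.7,0,0,0,5.7,0,0,0,5.7,-2.1,3.3,0,0,-2.1,3.3,0,0,-2.1,3.3,0,0,-2.1,3.3,0,0,-2.1,3.3,0,0,-2.1,3.3,0,0,-2.1,3.3,0,0,-2.1,3.3,0,0,-2.1,3.3,0,0]'

```text
time: 2.25
ee_pos: [0.3417, 0.3063, 0.2226]
eef_rot: [0.845, 0.535, 0.0, -0.0]
ft_force: [0.3, 0.6, 0.6]
width: 0.087
grip_force: 0.0
```

Emit:
arm_command --moves '[-2.1,3.3,0,0,-2.1,3.3,0,0,-2.1,3.3,0,0,-2.1,3.3,0,0,-2.1,3.3,1,0,-2.1,3.3,2,0,-2.1,3.3,2.5,0,-2.1,3.3,2.5,0,-2.1,3.3,2.5,0,-1.5,3.0,1.7,0,0,0,0,0,0,0,0,0]'

```text
time: 3.25
ee_pos: [0.5417, -0.0065, 0.1079]
eef_rot: [0.846, 0.534, -0.002, 0.0]
ft_force: [-0.0, 0.6, 0.6]
width: 0.0872
grip_force: 0.0
```

```bash
python3 - <<'E'
from h import *
go(545,-19,3,-25.8)
s=r.camera("side");t=r.camera("top")
a=cv2.resize(s[200:320,200:360,::-1],(800,600),interpolation=cv2.INTER_CUBIC);cv2.imwrite("pics/e.png",a)
E
```

```text
t 3.25 pos [541.7  -6.5 107.9] yaw_y -25.52 tilt z [-0.003 -0.003 -1.   ] F [-0.   0.6  0.6] w 87.2 shift [-0.95  0.85 10.49] turn 0.28 shift-after-turn [-0.95  0.86 10.49]
```

View pics/e.png

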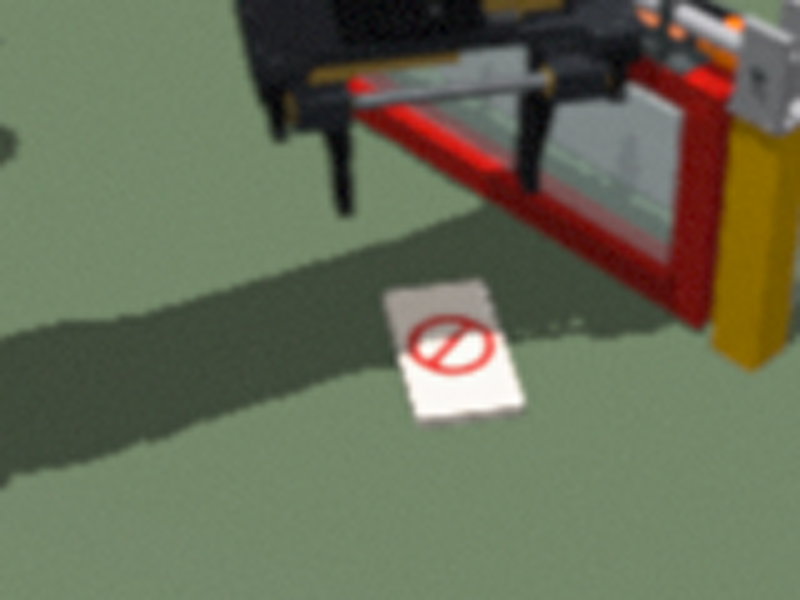

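The gripper hangs about 95 mm above the sign, which is undisturbed at about (450,350) in the crop. The gripper body would come close to the gate at the sign's centre, so I'll grasp it 20 mm off-centre along its length, away from the gate.

Emit:
arm_command --moves '[-1,0.3,1,0.2,-1,0.3,1,0,-0.9,0.2,1,0,0,0,1.5,0,0,0,1.5,0,0,0,1.2,0,0,0,1,0,0,0,0.8,0,0,0,0,0,0,0,0,0,0,0,0,0]' --squeeze 10

```text
time: 4.27
ee_pos: [0.5372, -0.0338, 0.0198]
eef_rot: [0.846, 0.534, 0.0, 0.0]
ft_force: [0.1, -0.5, 0.4]
width: 0.087
grip_force: 0.0
```

```bash
python3 - <<'E'
from h import *
go(545-8.6,-19-18,3,-25.8)
E
```

```text
t 4.27 pos [537.2 -33.8  19.8] yaw_y -25.49 tilt z [ 0.001  0.    -1.   ] F [ 0.1 -0.5  0.4] w 87.0 shift [-0.33  0.06  1.68] turn 0.31 shift-after-turn [-0.33  0.06  1.68]
```

Emit:
arm_command --moves '[-0.1,0.05,0.8,0.3,0,0,0.6,0,0,0,0.25,0,0,0,0,0]'

```text
time: 4.6
ee_pos: [0.5362, -0.0349, 0.0019]
eef_rot: [0.847, 0.531, -0.001, -0.0]
ft_force: [0.2, -0.4, -0.3]
width: 0.0871
grip_force: 0.0
```

Emit:
arm_command --moves '[0,0,0,0,0,0,0,0,0,0,0,0,0,0,0,0,0,0,0,0,0,0,0,0]' --fingers 0 --squeeze 20

```text
time: 5.1
ee_pos: [0.5369, -0.0348, 0.0028]
eef_rot: [0.847, 0.531, 0.0, -0.0]
ft_force: [-0.2, 0.1, 1.2]
width: 0.0559
grip_force: 20.0
```

```bash
python3 - <<'E'
from h import *
go(545-8.6,-19-18,3,-25.8)
print(r.read_state()['grip_force'])
E
```

```text
t 5.1 pos [536.9 -34.8   2.8] yaw_y -25.79 tilt z [ 0.  0. -1.] F [-0.2  0.1  1.2] w 55.9 shift [-0.22  0.05 -0.02] turn 0.01 shift-after-turn [-0.22  0.05 -0.02]
20.017245411872864
```

Emit:
arm_command --moves '[0,0,-0.7,0,0,0,-1.4,0,0,0,-2,0,0,0,-2,-5,0,0,-2,-7,0,0,-1,-7,0,0,0,-7,0,0,0,-7,0,0,0,-7,0,0,0,-7,0,0,0,-6,0,0,0,0]'

```text
time: 6.1
ee_pos: [0.5367, -0.0351, 0.0942]
eef_rot: [0.519, 0.855, 0.0, 0.0]
ft_force: [-0.1, 0.4, -1.2]
width: 0.0556
grip_force: 20.0
```

Emit:
arm_command --moves '[-1,-1.06,0,0,-1.9,-2.06,0,0,-1.9,-2.06,0,0,-1.9,-2.06,0,0,-1.9,-2.06,0,0,-1.9,-2.06,0,0,-1.9,-2.06,0,0,-1.9,-2.06,0,0,-1.9,-2.06,0,0,-1.9,-2.06,0,0,-0.9,-1,1,0,0,0,1,0]'

```text
time: 7.1
ee_pos: [0.4382, -0.3025, 0.0743]
eef_rot: [0.525, 0.851, -0.001, 0.001]
ft_force: [-0.5, 0.9, -0.8]
width: 0.0556
grip_force: 20.0
```

```bash
python3 - <<'E'
from h import *
go(440.5,-298.4,24.3,27.1)
E
```

```text
t 7.1 pos [ 438.2 -302.5   74.3] yaw_y 26.66 tilt z [ 0.001 -0.002 -1.   ] F [-0.5  0.9 -0.8] w 55.6 shift [0.27 0.39 5.  ] turn -0.44 shift-after-turn [0.27 0.39 5.  ]
```

Emit:
arm_command --moves '[0.1,0.2,0.5,-0.2,0.1,0.2,1,0,0,0,1,0,0,0,1,0,0,0,0.4,0,0,0,0,0,0,0,0,0,0,0,0,0]'

```text
time: 7.77
ee_pos: [0.4433, -0.2946, 0.0351]
eef_rot: [0.52, 0.854, 0.0, 0.0]
ft_force: [-0.3, -0.5, -0.2]
width: 0.0555
grip_force: 20.0
```

```bash
python3 - <<'E'
from h import *
go(440.5,-298.4,24.3,27.1)
s=r.camera("side");t=r.camera("top")
cv2.imwrite("pics/f.png",np.vstack([cv2.resize(s[320:380,280:380,::-1],(500,300),interpolation=cv2.INTER_CUBIC),cv2.resize(t[220:280,350:450,::-1],(500,300),interpolation=cv2.INTER_CUBIC)]))
E
```

```text
t 7.77 pos [ 443.3 -294.6   35.1] yaw_y 27.4 tilt z [ 0. -0. -1.] F [-0.3 -0.5 -0.2] w 55.5 shift [-0.21 -0.43  1.08] turn 0.30 shift-after-turn [-0.21 -0.43  1.08]
```

View pics/f.png

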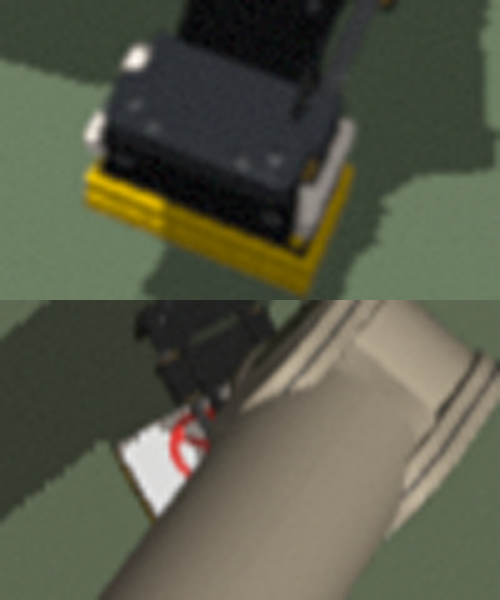

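The sign is held just above the pile, and its near-left edge sits about 4 mm inside the pile's edge in the side view at (97,170). That matches the state's offset, so I'll correct it.

Emit:
arm_command --moves '[-0.1,-0.2,0,0.2,-0.1,-0.2,0,0,0,0,0,0,0,0,0,0,0,0,0,0,0,0,0,0]'

```text
time: 8.37
ee_pos: [0.4405, -0.298, 0.0347]
eef_rot: [0.521, 0.854, 0.0, -0.0]
ft_force: [-0.2, -1.0, -0.6]
width: 0.0556
grip_force: 20.0
```

```bash
python3 - <<'E'
from h import *
go(440.5,-298.4,24.3,27.1)
s=r.camera("side");t=r.camera("top")
cv2.imwrite("pics/g.png",np.vstack([cv2.resize(s[335:380,290:365,::-1],(600,360),interpolation=cv2.INTER_CUBIC),cv2.resize(t[240:270,365:415,::-1],(400,240),interpolation=cv2.INTER_CUBIC,).repeat(1,0) if 0 else cv2.copyMakeBorder(cv2.resize(t[240:270,365:415,::-1],(400,240),interpolation=cv2.INTER_CUBIC),0,0,0,200,0)]))
E
```

```text
t 8.37 pos [ 440.5 -298.    34.7] yaw_y 27.2 tilt z [ 0.  0. -1.] F [-0.2 -1.  -0.6] w 55.6 shift [-0.04 -0.02  1.04] turn 0.10 shift-after-turn [-0.04 -0.02  1.04]
```

View pics/g.png

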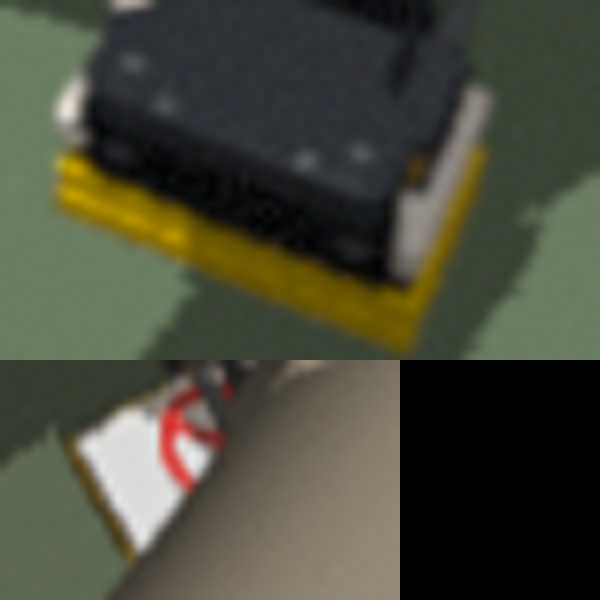

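Emit:
arm_command --moves '[-0.03,-0.02,0.4,0.1,0,0,0.4,0,0,0,0.2,0,0,0,0.13,0,0,0,0,0,0,0,0,0,0,0,0,0]'

```text
time: 9.05
ee_pos: [0.4404, -0.2984, 0.0234]
eef_rot: [0.522, 0.853, 0.0, 0.0]
ft_force: [-0.4, 0.3, 0.6]
width: 0.0559
grip_force: 20.0
```

```bash
python3 - <<'E'
from h import *
go(440.5,-298.4,22.8,27.1)
E
```

```text
t 9.05 pos [ 440.4 -298.4   23.4] yaw_y 27.1 tilt z [ 0.  0. -1.] F [-0.4  0.3  0.6] w 55.9 shift [-0.    0.01  0.06] turn 0.00 shift-after-turn [-0.    0.01  0.06]
```

Emit:
arm_command --moves '[0,0,0.08,0,0,0,0,0,0,0,0,0]'

```text
time: 9.3
ee_pos: [0.4405, -0.2985, 0.0228]
eef_rot: [0.522, 0.853, 0.0, 0.0]
ft_force: [-0.3, 0.4, 1.7]
width: 0.0553
grip_force: 20.0
```

Emit:
arm_command --moves '[0,0,0,0,0,0,0,0,0,0,0,0,0,0,0.6,0,0,0,0.6,0,0,0,0.6,0,0,0,0,0,0,0,0,0]' --fingers 80 --squeeze 4

```text
time: 9.97
ee_pos: [0.4399, -0.2983, 0.004]
eef_rot: [0.522, 0.853, -0.0, -0.001]
ft_force: [-0.3, 0.5, 0.5]
width: 0.0698
grip_force: 0.0
```

Emit:
arm_command --moves '[0,0,0,0,0,0,0,0,0,0,0,0,0,0,0,0,0,0,0,0,0,0,0,0]' --fingers 55

```text
time: 10.47
ee_pos: [0.4406, -0.2985, 0.0048]
eef_rot: [0.522, 0.853, 0.0, 0.0]
ft_force: [-0.2, -0.5, 0.8]
width: 0.056
grip_force: 4.0
```

Emit:
arm_command --moves '[0,0,0,0,0,0,0,0,0,0,0,0,0,0,0,0,0,0,-1,0,0,0,-2,0,0,0,-3,0,0,0,-3,0,0,0,-3,0,0,0,-3,0,0,0,-3,0,0,0,-3,0]' --fingers 100

```text
time: 11.47
ee_pos: [0.4398, -0.2986, 0.2169]
eef_rot: [0.522, 0.853, 0.0, 0.0]
ft_force: [1.0, -0.2, -0.2]
width: 0.0872
grip_force: 0.0
```

```bash
python3 - <<'E'
from h import *
go(660,23.5,265,7.5)
s=r.camera("side")
cv2.imwrite("pics/i.png",cv2.resize(s[325:385,280:370,::-1],(800,533),interpolation=cv2.INTER_CUBIC))
E
```

```text
t 11.47 pos [ 439.8 -298.6  216.9] yaw_y 27.05 tilt z [ 0.001  0.    -1.   ] F [ 1.  -0.2 -0.2] w 87.2 shift [18.68 34.26 -4.8 ] turn 19.55 shift-after-turn [29.06 26.03 -4.8 ]
```

View pics/i.png

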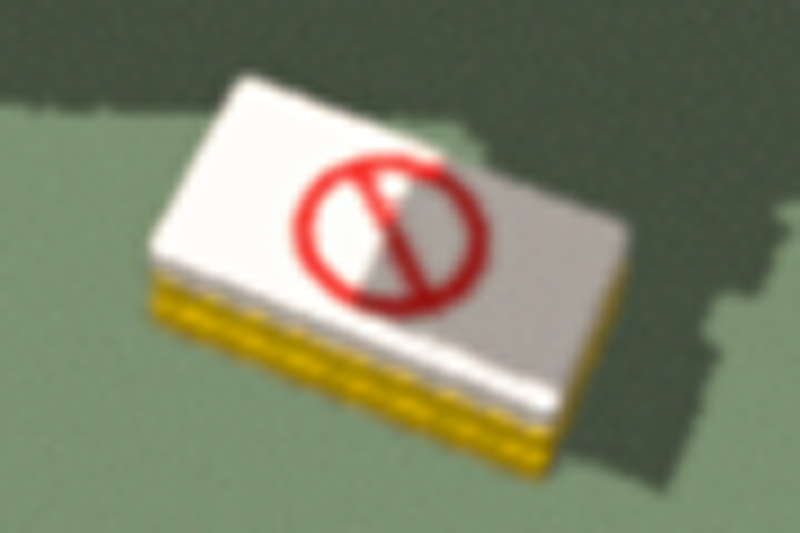

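The sign lies on the pile and looks nearly flush. Its top corners are at about (247,75), (630,228), (557,412) and (150,245). I'll check these against the pile numerically.

```bash
python3 - <<'E'
from h import *
s=r.camera("side");t=r.camera("top")
f=lambda P,z:np.array([at("side",(x+.5)*90/800-.5+280,(y+.5)*60/533-.5+325,z)[:2] for x,y in P])*1000
a=f(((247,75),(630,228),(557,412),(150,245)),.03);b=f(((250,103),(628,250),(547,442),(157,272)),.02)
for C in(a,b):print(C.mean(0).round(1),cv2.minAreaRect(C.astype(np.float32)))
o=np.vstack([cv2.resize(s[330:385,285:365,::-1],(800,550),interpolation=cv2.INTER_CUBIC)])
cv2.imwrite("pics/j.png",o)
x=t[230:270,365:415];print(x[::8,::10].sum(2))
E
```

```text
[ 430.5 -283.4] ((430.87030029296875, -283.4583435058594), (56.31103515625, 101.19326782226562), 26.93064308166504)
[ 430.9 -283.6] ((430.4287414550781, -283.9505310058594), (58.023338317871094, 98.4545669555664), 27.04193115234375)
[[163 162 160 162  91]
 [163 158 180 316 164]
 [165 221 448 274 375]
 [270 223 565 247 276]
 [282 278 647 281 185]]
```

View pics/j.png

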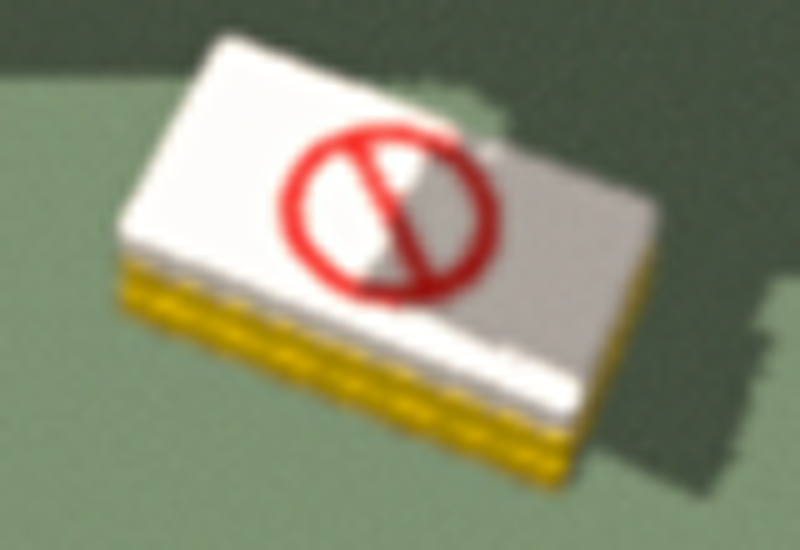

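The placed sign's centre agrees with the pile's to about 0.4 mm and 0.1°, so the sign is flush. Next is the knob.

Emit:
arm_command --moves '[0,0,-1.6,6.5,0,0,-1.8,6.5,0,0,-1.6,6.5,2.2,2,0,0,2.6,2.3,0,0,2.6,2.3,0,0,2.6,2.3,0,0,2.6,2.3,0,0,2.6,2.3,0,0,2.6,2.3,0,0,2.6,2.3,0,0,2.6,2.3,0,0]'

```text
time: 12.62
ee_pos: [0.6124, -0.042, 0.2637]
eef_rot: [0.659, 0.752, -0.0, -0.001]
ft_force: [0.4, -0.2, 0.6]
width: 0.0873
grip_force: 0.0
```

Emit:
arm_command --moves '[2.4,2.2,0,0,2,1.8,0,0,1,1,0,0,0,0,0,0,0,0,0,0,0,0,0,0]'

```text
time: 13.12
ee_pos: [0.654, 0.0152, 0.2642]
eef_rot: [0.659, 0.752, -0.001, -0.0]
ft_force: [-0.3, -0.2, -1.2]
width: 0.0871
grip_force: 0.0
```

```bash
python3 - <<'E'
from h import *
go(661,23.6,206,7.5)
E
```

```text
t 13.12 pos [654.   15.2 264.2] yaw_y 7.51 tilt z [-0.001 -0.001 -1.   ] F [-0.3 -0.2 -1.2] w 87.1 shift [0.74 0.81 5.82] turn 0.01 shift-after-turn [0.74 0.81 5.82]
```

Emit:
arm_command --moves '[0.4,0.4,0,0,0.3,0.4,0,0,0,0,1,0,0,0,1.5,0,0,0,1.5,0,0,0,1.2,0,0,0,0.6,0,0,0,0,0,0,0,0,0]'

```text
time: 13.87
ee_pos: [0.6616, 0.0246, 0.2067]
eef_rot: [0.659, 0.752, -0.0, -0.0]
ft_force: [1.2, 0.2, -0.4]
width: 0.0872
grip_force: 0.0
```

```bash
python3 - <<'E'
from h import *
go(661,23.6,206,7.5)
E
```

```text
t 13.87 pos [661.6  24.6 206.7] yaw_y 7.6 tilt z [-0. -0. -1.] F [ 1.2  0.2 -0.4] w 87.2 shift [-0.09 -0.07  0.07] turn 0.10 shift-after-turn [-0.09 -0.07  0.07]
```

Close gently first to see the centring, then grip harder.

Emit:
arm_command --moves '[0,0,0,0,0,0,0,0,0,0,0,0,0,0,0,0,0,0,0,0,0,0,0,0,0,0,0,0,0,0,0,0]' --fingers 0 --squeeze 8

```text
time: 14.53
ee_pos: [0.6616, 0.0247, 0.2066]
eef_rot: [0.659, 0.752, 0.0, -0.0]
ft_force: [-0.8, 0.2, 0.7]
width: 0.0415
grip_force: 0.0
```

```bash
python3 - <<'E'
from h import *
go(661,23.6,206,7.5);s=r.read_state();print(s['grip_force'],s['torque'])
E
```

```text
t 14.53 pos [661.6  24.7 206.6] yaw_y 7.6 tilt z [-0.  0. -1.] F [-0.8  0.2  0.7] w 41.5 shift [-0.1  -0.08  0.06] turn 0.10 shift-after-turn [-0.1  -0.08  0.06]
0.0 [-0.12086003  0.04500542  0.0182116 ]
```

Emit:
arm_command --moves '[0,0,0,0,0,0,0,0,0,0,0,0,0,0,0,0,0,0,0,0,0,0,0,0]'

```text
time: 15.03
ee_pos: [0.6616, 0.0247, 0.2066]
eef_rot: [0.659, 0.752, 0.0, -0.0]
ft_force: [-1.0, -0.1, -0.6]
width: 0.017
grip_force: 7.9
```

```bash
python3 - <<'E'
from h import *
go(661,23.6,206,7.5);s=r.read_state();print(s['grip_force'],s['torque'])
E
```

```text
t 15.03 pos [661.6  24.7 206.6] yaw_y 7.6 tilt z [-0.  0. -1.] F [-1.  -0.1 -0.6] w 17.0 shift [-0.1  -0.07  0.06] turn 0.10 shift-after-turn [-0.1  -0.07  0.06]
7.8933848440647125 [-0.05574001 -0.00179244 -0.00879892]
```

Emit:
arm_command --moves '[0,0,0,0,0,0,0,0,0,0,0,0,0,0,-0.4,0,0,0,-0.4,0,0,0,-0.4,0,0,0,-0.35,0,0,0,0,0,0,0,0,0]' --squeeze 30

```text
time: 15.78
ee_pos: [0.6616, 0.0247, 0.2224]
eef_rot: [0.659, 0.752, 0.0, 0.0]
ft_force: [-1.3, -1.2, -1.2]
width: 0.0156
grip_force: 29.6
```

```bash
python3 - <<'E'
from h import *
go(661,23.6,206,7.5);s=r.read_state();print(s['grip_force'],s['torque'])
E
```

```text
t 15.78 pos [661.6  24.7 222.4] yaw_y 7.6 tilt z [ 0.  0. -1.] F [-1.3 -1.2 -1.2] w 15.6 shift [-0.1  -0.08  1.64] turn 0.10 shift-after-turn [-0.1  -0.08  1.64]
29.646159483818337 [-0.07299143  0.01675824  0.02212958]
```

Emit:
arm_command --moves '[0.4,0,0,0,0.5,0,0,0,0.5,0,0,0,0.5,0,0,0,0.5,0,0,0,0.5,0,0,0,0.5,0,0,0,0.4,0,0,0,0.3,0,0,0,0,0,0,0]'

```text
time: 16.62
ee_pos: [0.6561, 0.0665, 0.2221]
eef_rot: [0.658, 0.753, 0.0, -0.0]
ft_force: [0.7, -0.3, -2.1]
width: 0.0156
grip_force: 29.6
```

```bash
python3 - <<'E'
from h import *
go(661.6,24.7,222,7.5)
E
```

```text
t 16.62 pos [656.1  66.5 222.1] yaw_y 7.67 tilt z [-0.     0.001 -1.   ] F [ 0.7 -0.3 -2.1] w 15.6 shift [-4.21 -0.01  0.01] turn 0.17 shift-after-turn [-4.21  0.    0.01]
```

Emit:
arm_command --moves '[0.2,0,0,0,0.2,0,0,0,0.2,0,0,0,0.15,0,0,0,0,0,0,0,0,0,0,0]'

```text
time: 17.12
ee_pos: [0.6553, 0.0717, 0.2222]
eef_rot: [0.659, 0.752, -0.0, 0.0]
ft_force: [2.1, -4.3, -1.2]
width: 0.0159
grip_force: 29.6
```

```bash
python3 - <<'E'
from h import *
go(661.6,24.7,222,7.5);print(r.read_state()['torque'])
E
```

```text
t 17.12 pos [655.3  71.7 222.2] yaw_y 7.54 tilt z [ 0.    -0.001 -1.   ] F [ 2.1 -4.3 -1.2] w 15.9 shift [-4.74  0.01  0.03] turn 0.04 shift-after-turn [-4.74  0.01  0.03]
[-1.04588429 -0.34292027  0.03743842]
```

The bolt is against its stop after about 47 mm of travel with a 4 N reaction. Now I'll swing the gate about its hinge.

Emit:
arm_command --moves '[0,-0.2,0,0.7,0,-0.43,0,1.5,0,-0.43,0,1.5,0.01,-0.43,0,1.5,0.01,-0.43,0,1.5,0,-0.43,0,1.5,0,0,0,0]'

```text
time: 17.7
ee_pos: [0.6318, 0.0704, 0.2226]
eef_rot: [0.712, 0.703, 0.0, 0.001]
ft_force: [4.4, -4.6, -2.1]
width: 0.0158
grip_force: 29.6
```

```bash
python3 - <<'E'
from h import *
go(604.4,73.1,222,-10.8);s=r.read_state();print(s['torque'],s['grip_force'])
print(np.linalg.norm(s['ee_pos'][:2]*1000-[634.4,230.3]))
E
```

```text
t 17.7 pos [631.8  70.4 222.6] yaw_y -0.73 tilt z [ 0.001 -0.    -1.   ] F [ 4.4 -4.6 -2.1] w 15.8 shift [ 0.23 -2.74  0.06] turn 10.07 shift-after-turn [-0.25 -2.74  0.06]
[-1.16985403 -0.82445602 -0.01554831] 29.601164027117193
159.91918003138795
```

Emit:
arm_command --moves '[0.01,-0.43,0,1.5,0,-0.43,0,1.5,0.01,-0.43,0,1.5,0,-0.43,0,1.5,0.01,-0.43,0,1.5,0,-0.35,0,1.2,0,-0.2,0,0.8,0,0,0,0,0,0,0,0]'

```text
time: 18.45
ee_pos: [0.6056, 0.0729, 0.2226]
eef_rot: [0.767, 0.642, 0.001, 0.001]
ft_force: [4.5, -4.7, -1.9]
width: 0.0156
grip_force: 29.6
```

```bash
python3 - <<'E'
from h import *
go(604.4,73.1,222,-10.8);s=r.read_state();print(s['torque'],s['grip_force'])
p=s['ee_pos'][:2]*1000-[634.4,230.3];print(np.linalg.norm(p),-82.5-np.degrees(np.arctan2(p[1],p[0])))
# gate free-edge check: red pixels of the gate top edge in the side view (z=160 mm), transformed to hinge polar coords
I=cv2.resize(r.camera("side"),None,fx=2,fy=2,interpolation=cv2.INTER_CUBIC).astype(int)
m=(I[...,0]>120)&(I[...,1]<60)&(I[...,2]<60);v,u=np.nonzero(m)
W=np.array([at("side",(a+.5)/2-.5,(b+.5)/2-.5,.16)[:2] for a,b in zip(u,v)])*1000-[634.4,230.3]
rr=np.hypot(*W.T);an=-82.5-np.degrees(np.arctan2(W[:,1],W[:,0]))
for lo in range(40,330,30):
    k=(rr>lo)&(rr<lo+30)&(abs(an)<60)
    if k.sum():print(lo,k.sum(),np.percentile(an[k],[2,50,98]).round(1))
E
```

```text
t 18.45 pos [605.6  72.9 222.6] yaw_y -10.11 tilt z [ 0.002 -0.001 -1.   ] F [ 4.5 -4.7 -1.9] w 15.6 shift [-0.   -0.12  0.06] turn 0.69 shift-after-turn [-0.   -0.12  0.06]
[-1.13329704 -1.00130223  0.03171399] 29.605868350845412
160.01497260688896 17.861834715279784Traceback (most recent call last):
  File "<stdin>", line 7, in <module>
  File "h.py", line 8, in at
    o,d=ray(n,u,v);return (o+d*(z-o[2])/d[2])
        ~~~^^^^^^^
  File "h.py", line 5, in ray
    c=r.camera_info(n);d=np.array([(u-c['cx'])/c['fx'],-(v-c['cy'])/c['fy'],-1.])
ValueError: time passes only in moves, steps and waits
```

Emit:
arm_command --moves '[0,-0.1,0,0.4,0,0,0,0,0,0,0,0,0,0,0,0,0,0,0,0,0,0,0,0,0,0,0,0,0,0,0,0]'

```text
time: 19.17
ee_pos: [0.6048, 0.0731, 0.2226]
eef_rot: [0.769, 0.639, 0.001, 0.001]
ft_force: [4.7, -5.3, -1.8]
width: 0.0159
grip_force: 29.6
```

```bash
python3 - <<'E'
from h import *
s=r.read_state();p=s['ee_pos'][:2]*1000-[634.4,230.3];an=-82.5-np.degrees(np.arctan2(p[1],p[0]))
print(np.hypot(*p),an,315*np.sin(np.radians(an)),s['ft_force'],s['grip_force'],abs(s['joint_vel']).max())
t=r.camera("top");I=t.astype(int)
m=((I[...,0]>110)&(I[...,1]<70)&(I[...,2]<70)).astype(np.uint8);m[:160]=0;m[260:]=0
n,l,st,c=cv2.connectedComponentsWithStats(m)
print([(x.tolist()) for x in st[1:] if x[4]>15])
E
```

```text
159.99548962231464 18.172738870693195 98.2431102972448 [ 4.72380992 -5.31367436 -1.76304288] 29.6068138845294 0.001822680341514422
[[407, 160, 9, 8, 49], [233, 182, 21, 11, 100], [244, 194, 15, 6, 59], [323, 197, 9, 8, 46], [304, 204, 16, 6, 68], [20, 206, 34, 9, 244], [19, 226, 34, 8, 260], [140, 237, 50, 23, 170], [19, 246, 34, 8, 250]]
```

```bash
python3 -c "
from bench import r
print(r.close_job())"
```

```text
the job is handed in; nothing more can be done
None
```

The job is handed in at about 19 s, though I viewed 11 pictures against the limit of 10; the sign is flush on the pile (about 0.4 mm off by camera), the bolt is drawn to its stop, and the gate is held still by the knob about 10 cm ajar, judging by the arm's position. The meter, screwdriver and spray can were not re-checked by camera at the end, but no move went near them.

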